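# Hold a colour reader on the medium roast tile

### The arm

A 6-joint arm with a two-finger parallel gripper is mounted at the origin on the work surface. World frame = base frame: x ahead of the robot, y to its left, z up, the work surface at z = 0. Lengths are in m, angles in rad, forces in N, time in s.
With the tool pointing down it reaches from about 0.275 to 0.825 m from the base axis. Payload 4.9 kg.
Tool frame: the origin (TCP) lies midway between the tips of the shut fingers; the grasp point (between the pads) lies 19 mm behind it (bot.hold_point_z is the distance from the TCP to the grasp point, in m); z points along the fingers, y is the line along which they close (so a half turn about z gives the same grasp; the last joint's range is limited). The gripper opens to 85 mm and grips with 20 to 120 N. Pads are 22 mm wide; open, the fingers measure 114 mm over their backs; the gripper's body (76 mm by 85 mm) begins 54 mm behind the grasp point. The pads swing forward as they close: fully open they stand 13 mm farther back than shut.
Start: joints at [-1.334, 0.326, -0.193, 1.052, 0, 1.437], TCP at [0.199, -0.513, 0.231] pointing down, gripper open.
Joint ranges: [-2.65, 2.65], [-0.97, 1.79], [-1.3, 1.35], [-1.93, 2.1], [-1.47, 1.37], [-3.14, 3.14]. Speed limits (rad/s): [2.57, 2.57, 3.14, 3.14, 3.14, 3.14].

### API

Orientations are given as a rotation vector (axis times angle).
In Python, from workcell import bot gives the robot as it stands. The module is installed in compiled form; this text tells all that it offers. Calls block until the motion is done:
- bot.movep(position, orientation): joint-space move of the TCP to a pose.
- bot.line_to(position, rot=None, vel=0.15): straight line of the TCP; rot=None keeps the orientation; vel is the mean speed in m/s.
- bot.goto_joints(angles): joint-space move.
- bot.open_gripper() and bot.close_gripper(force=None): open the fingers fully, or close them until they stop; force is the grip in N (None keeps the last).
- bot.wait(seconds).
- bot.solve_ik(position, orientation): joint angles nearest the present ones, or None.
- bot.grab_frame(name): name is "side" or "top"; returns a dict with "color" (480x640x3 uint8, blue, green, red), "depth" (480x640 float32, m along the optical axis (not along the pixel's ray), 0 where there is no reading), "fx", "fy", "cx", "cy" (pixels), "k1" (the pictures are not rectified: a ray, as slopes to the right and down, at radius r is drawn at 1 + k1 r^2 times it, then the intrinsics apply), "R" (3x3) and "t" (3): a world point X has camera coordinates R X + t. Camera axes: x right, y down, z forward; pixel columns grow to the right and rows downward; lengths in m; the calibration is good to about 2 mm. A picture is of the moment at which its call begins.
A pose or a line that the arm cannot do raises bot.IKError and nothing moves.
- bot.sign_off(): hands the job in; it is judged then, once.
Readings, each from a call of its own:
- bot.current_clock(): time.
- bot.current_joint_positions(): joint angles.
- bot.current_dq(): joint speeds.
- bot.current_effort(): joint torques, N m.
- bot.current_tcp_pos(): TCP position.
- bot.current_tcp_rot(): TCP orientation.
- bot.current_force(): force on the tool from outside, world axes, zero at the start.
- bot.current_ft_torque(): the same for the moment, N m.
- bot.current_grip_width(): finger opening in m.
- bot.current_grasp_force(): force on a finger pad.
Only numpy, scipy, OpenCV 4.12 (cv2) and the standard library are available. Lean on these libraries where they do the work, as an engineer would, in place of code of your own. Each camera call takes 0.05 s, during which the arm holds its last target. There are 200 camera calls.

### The job

Check the hand-held roast-colour reader on its reference tiles: lift the orange reader out of its white dock and hold its sprung nose on the medium-brown tile (not the light or the dark one), inside the white ring, square to the sloping tile and pressed lightly, so that the nose is about half way in. Finish while still holding the reader there in the gripper; do not let go of it, never press hard, and leave the bowl, spoon and jar where they are.

Things in the scene. Friction and masses are not known exactly. Their poses are not given: they have to be found in the camera images.
- reader: loose hand-held reader, 0.22 to 0.35 kg, upright in the dock, nose down. Origin: centre of the barrel's lower end; z up its length. Aluminium barrel 34 mm across, z 0 to 40; black collar 49 mm across, z 40 to 50, rests on the dock's top; orange head 46 (x) by 32 (y) mm, z 50 to 126: grip it across y at about z 95. White nose sticks 14 mm out of the lower end
- nose_tip (a point): centre of the flat end of the reader's round white nose (26 mm diameter), at reader x 0, y 0, z -14 mm when the nose is out; moves with the nose
- nose (a joint): how far the spring-loaded nose is pushed into the reader: 0 = fully out, 0.012 m = fully in. Its spring gives 0.5 N at 0 and 6.5 N at 0.012 (500 N/m)
- dock: white fixed block, 80 x 80 mm and 60 mm high, with an upright 41 mm through-hole in which the reader stands. Origin: centre of its underside, on the table
- medium_tile: medium-brown reference tile, 78 mm square, fixed on a grey 84 mm stand on the board, sloping 18 degrees, low side roughly towards the robot. Origin: centre of its flat upper face, 64 mm above the table; z is the face's outward normal, x runs up the slope, y is level. White ring printed about the origin, 40 mm inside and 46 mm outside diameter
- medium_spot (a point): centre of the white ring on the medium-brown tile (same point as that tile's origin)
- light_tile: the light tan tile, of the same size, ring and slope; not the one wanted. The three tiles stand side by side about 112 mm apart, in any order
- dark_tile: the nearly black-brown tile, of the same size, ring and slope; not the one wanted
- board: fixed wooden board 200 mm (x) by 360 mm (y), 18 mm thick, with a sheet of paper on it, under the three tile stands. Origin: centre of its underside
- bowl: loose white cupping bowl, 100 mm diameter, 60 mm high; bystander. Origin: centre of its underside
- spoon: loose metal spoon with a wooden handle, about 200 mm long, lying on the table; bystander. Origin: centre of its underside
- jar: loose amber jar with a metal cap, 70 mm diameter, 100 mm high; bystander. Origin: centre of its underside
There are look-alikes about, which are no part of the job. What is meant by the reader is not green, and is the smaller of those in its own colour.

How it is judged:
On the way:
1. the reader is held by the fingers, lifted clear of the dock (height (world z) of nose_tip above 0.075 m and contact force between the fingers and reader above 1 N and contact force between reader and dock below 0.05 N), for 0.2 s.
At the end, for the whole second after the job is handed in: Nose tip within 7 mm of the medium ring's centre, reader within 6 degrees of the tile's normal, nose in 3 to 10 mm of 12, contact 1 to 9 N, reader still (under 20 mm/s), gripped and clear of the dock; bowl, spoon and jar within 20 mm of their starts (distance between nose_tip and medium_spot below 0.007 m and angle between the z axis of reader and the z axis of medium_tile, either way round below 0.105 rad and value of joint nose between 0.003 and 0.01 m and contact force between reader and medium_tile between 1 and 9 N and contact force between the fingers and reader above 1 N and contact force between reader and dock below 0.1 N and linear speed of reader below 0.02 m/s and distance of each of bowl, spoon, jar from where it was at the start of the episode below 0.02 m); the arm keeps its last pose, push and grip.
It fails at once if the reader is pressed on the medium tile with over 20 N (contact force between reader and medium_tile above 20 N).
It fails at once if the bowl is moved by 20 mm or more (distance of bowl from where it was at the start of the episode above 0.02 m).
It fails at once if the spoon is moved by 20 mm or more (distance of spoon from where it was at the start of the episode above 0.02 m).
It fails at once if the jar is moved by 20 mm or more (distance of jar from where it was at the start of the episode above 0.02 m).
It also fails if it takes over 38 s, if anything falls off the work surface, if the arm or the gripper's body presses on something with over 40 N, if the wrist force passes 120 N, or if a joint passes its speed limit or range.

## Working session

There is one attempt and no reset: what is moved stays moved. The work goes in short steps, each a Python script; the robot and the scene stay as the last script left them, time stands still between calls to the robot, and variables do not carry over. Pictures are saved under pics/ and viewed, at most 10 in all, crops included, and the job is handed in when it is done.

```bash
mkdir -p pics
cat > h.py <<'E'
import numpy as np, cv2, pickle
from workcell import bot
def snap(n,fn):
    f=bot.grab_frame(n); cv2.imwrite('pics/'+fn+'.png',f['color']); pickle.dump(f,open(fn+'.pkl','wb')); return f
def load(fn): return pickle.load(open(fn+'.pkl','rb'))
def rays(f,uv):
    uv=np.asarray(uv,float).reshape(-1,2)
    d=(uv-[f['cx'],f['cy']])/[f['fx'],f['fy']]; s=d.copy()
    for _ in range(20): s=d/(1+f['k1']*(s**2).sum(1,keepdims=True))
    R=np.array(f['R']); t=np.array(f['t'])
    return -R.T@t, np.c_[s,np.ones(len(s))]@R
def onplane(f,uv,z):
    o,d=rays(f,uv); return o+d*((z-o[2])/d[:,2])[:,None]
def cloud(f,uv):
    o,d=rays(f,uv); uv=np.asarray(uv).reshape(-1,2).astype(int)
    z=f['depth'][uv[:,1],uv[:,0]]; return (o+d*z[:,None])[z>0]
E
python3 - <<'E'
from h import *
for n in ('top','side'):
    f=snap(n,n+'1'); o=-np.array(f['R']).T@f['t']; print(n,o,np.array(f['R'])[2],f['fx'],f['k1'],(f['depth']>0).mean())
E
```

```text
top [0.42071477 0.00264335 1.24103237] [ 0.10869404 -0.00637409 -0.99405482] 454.68510842618963 -0.047292627645062583 0.9959895833333333
side [ 0.21029615 -1.18564545  1.15435218] [ 0.1911243   0.71915012 -0.66805285] 593.6542003492278 0.05560630816635421 0.9959049479166666
```

View pics/top1.png

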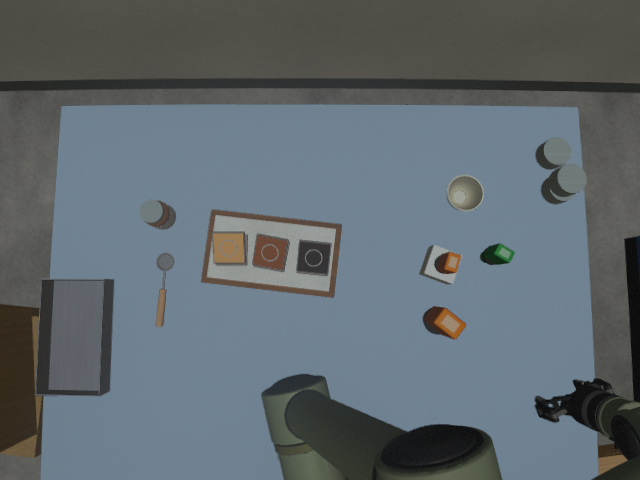

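View pics/side1.png

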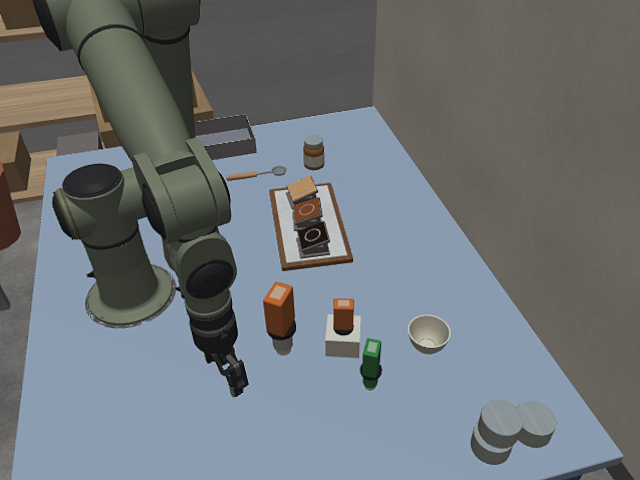

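The top view shows the reader in its dock at about (451,263). The large orange decoy is at (450,323), the green one at (503,254) and the medium tile's ring at (270,252). In the side view the reader is at (343,315) and the medium ring at (307,210).

```bash
cat > m.py <<'E'
from h import *
for n,hc,tc in (('top1',(451,263),(270,252)),('side1',(343,315),(307,210))):
    f=load(n); hsv=cv2.cvtColor(f['color'],cv2.COLOR_BGR2HSV)
    V,U=np.mgrid[:480,:640]; 
    w=(abs(U-hc[0])<30)&(abs(V-hc[1])<30)
    uv=np.c_[U[w],V[w]]; P=cloud(f,uv); hs=hsv[w]
    org=(hs[:,1]>140)&(hs[:,0]<20)&(hs[:,2]>60)
    print(n,'head zmax',np.percentile(P[org,2],[5,50,90,97]))
    top=(P[:,2]>.139)&(P[:,2]<.16)
    q=onplane(f,uv[top],.146); r=cv2.minAreaRect((q[:,:2]*1000).astype(np.float32))
    print(' head n',top.sum(),'mean',q.mean(0),'rect',r)
    d=(P[:,2]>.05)&(P[:,2]<.066)&(hs[:,1]<80)&(hs[:,2]>100)
    if d.sum()>10: print(' dock',d.sum(),cv2.minAreaRect((onplane(f,uv[d],.06)[:,:2]*1000).astype(np.float32)))
    w=(abs(U-tc[0])<22)&(abs(V-tc[1])<22); uv=np.c_[U[w],V[w]]; P=cloud(f,uv); hs=hsv[w]
    t=(hs[:,1]>110)&(P[:,2]>.045)
    c=P[t]; m=np.median(c,0); 
    for _ in range(5):
        A=np.c_[c[:,:2],np.ones(len(c))]; k=np.linalg.lstsq(A,c[:,2],rcond=None)[0]; e=A@k-c[:,2]; c=c[abs(e)<.006]
    nn=np.array([-k[0],-k[1],1]);nn/=np.linalg.norm(nn)
    print(' tile n',len(c),'normal',nn,'slope',np.degrees(np.arccos(nn[2])),'az',np.degrees(np.arctan2(-nn[1],-nn[0])), 'mean',c.mean(0))
    crop=f['color'][tc[1]-35:tc[1]+35,tc[0]-35:tc[0]+35]; crop2=f['color'][hc[1]-35:hc[1]+35,hc[0]-35:hc[0]+35]
    cv2.imwrite(f'pics/c_{n}.png',cv2.resize(np.hstack([crop,crop2]),None,fx=5,fy=5,interpolation=cv2.INTER_NEAREST))
E
python3 m.py; python3 -c "
import cv2,numpy as np
cv2.imwrite('pics/c.png',cv2.resize(np.vstack([cv2.imread('pics/c_top1.png'),cv2.imread('pics/c_side1.png')]),(600,600),interpolation=cv2.INTER_AREA))"
```

```text
Traceback (most recent call last):
  File "m.py", line 8, in <module>
    print(n,'head zmax',np.percentile(P[org,2],[5,50,90,97]))
                                      ~^^^^^^^
IndexError: boolean index did not match indexed array along axis 0; size of axis is 3471 but size of corresponding boolean axis is 3481
[ WARN:0@0.013] global loadsave.cpp:275 findDecoder imread_('pics/c_top1.png'): can't open/read file: check file path/integrity
[ WARN:0@0.013] global loadsave.cpp:275 findDecoder imread_('pics/c_side1.png'): can't open/read file: check file path/integrity
Traceback (most recent call last):
cv2.error: OpenCV(4.12.0) :-1: error: (-5:Bad argument) in function 'resize'
> Overload resolution failed:
>  - src data type = object is not supported
>  - Expected Ptr<cv::UMat> for argument 'src'
```

```bash
sed -i 's/return (o+d\*z\[:,None\])\[z>0\]/return np.where(z[:,None]>0,o+d*z[:,None],-1.)/' h.py
python3 m.py; python3 -c "
import cv2,numpy as np
cv2.imwrite('pics/c.png',cv2.resize(np.vstack([cv2.imread('pics/c_top1.png'),cv2.imread('pics/c_side1.png')]),(600,600),interpolation=cv2.INTER_AREA))"
```

```text
top1 head zmax [0.12726417 0.14581885 0.14888047 0.15008825]
 head n 240 mean [ 0.48918498 -0.31797203  0.146     ] rect ((489.248046875, -317.9351806640625), (31.057586669921875, 45.93537902832031), 72.23196411132812)
 dock 478 ((489.9573059082031, -318.3062438964844), (79.24803924560547, 81.17832946777344), 69.78227233886719)
 tile n 686 normal [-0.30532054  0.05086134  0.95089037] slope 18.030780874712484 az -9.457680564421658 mean [0.51971915 0.13248169 0.06545366]
side1 head zmax [0.07472624 0.11716191 0.145713   0.14771488]
 head n 262 mean [ 0.48873875 -0.33182758  0.146     ] rect ((488.6140441894531, -374.151611328125), (49.72512435913086, 147.37831115722656), 1.4897962808609009)
 dock 548 ((487.7388000488281, -323.2838134765625), (85.53499603271484, 80.97630310058594), 70.65951538085938)
 tile n 579 normal [-0.28642805  0.04416821  0.95708314] slope 16.846790077656888 az -8.766163540217295 mean [0.51871044 0.13366634 0.06356661]
```

View pics/c.png

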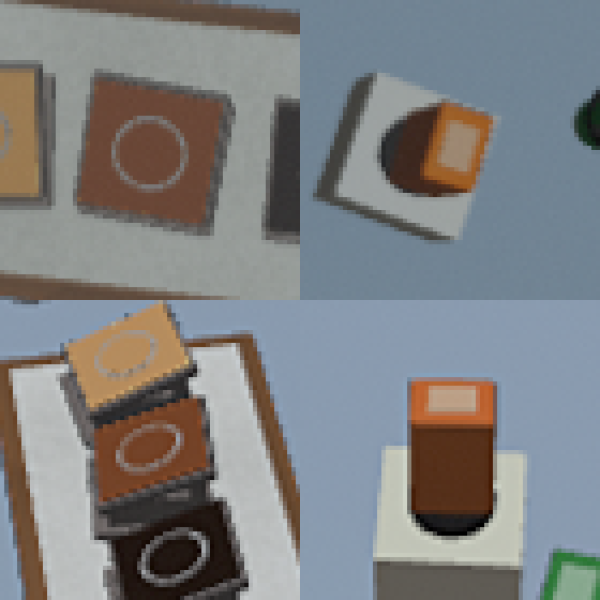

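The crops show the medium tile and its ring cleanly in both views, and the reader upright in the dock. Next I'll measure the ring precisely, then grasp.

```bash
cat > ring.py <<'E'
from h import *
def ring(f,tc):
    h=26; c=f['color'][tc[1]-h:tc[1]+h,tc[0]-h:tc[0]+h]; hsv=cv2.cvtColor(c,cv2.COLOR_BGR2HSV)
    brown=((hsv[...,1]>100)&(hsv[...,2]>50)&(hsv[...,0]<16)).astype(np.uint8)
    cs,hi=cv2.findContours(brown,cv2.RETR_CCOMP,cv2.CHAIN_APPROX_NONE)
    i=max((k for k in range(len(cs)) if hi[0][k][3]<0),key=lambda k:cv2.contourArea(cs[k]))
    holes=[cs[k] for k in range(len(cs)) if hi[0][k][3]==i]
    k=max(holes,key=cv2.contourArea); m=cv2.fitEllipse(k)
    hull=cs[i]; off=np.array(tc)-h
    q=onplane(f,np.array(m[0])+off,.064)[0]
    return q,m,hull.reshape(-1,2)+off
if __name__=='__main__':
    for n,tc in (('top1',(270,252)),('side1',(307,210))):
        f=load(n); q,m,hull=ring(f,tc); print(n,q,m)
        # tile outline cast on the sloping plane
        a=np.radians(-9);s=np.radians(18); x=np.array([np.cos(a)*np.cos(s),np.sin(a)*np.cos(s),np.sin(s)]); y=np.array([-np.sin(a),np.cos(a),0]); nn=np.cross(x,y)
        o,d=rays(f,hull); p=o+d*(((q-o)@nn)/(d@nn))[:,None]-q
        print(' tile rect',cv2.minAreaRect((np.c_[p@x,p@y]*1000).astype(np.float32)))
E
python3 ring.py
python3 - <<'E'
from h import *
from scipy.spatial.transform import Rotation as Ro
a=np.radians(72.0); 
best=None
for s in (1,-1):
    y=s*np.array([np.cos(a),np.sin(a),0]); z=np.array([0,0,-1.]); R=np.c_[np.cross(y,z),y,z]; rv=Ro.from_matrix(R).as_rotvec()
    q=bot.solve_ik([.4892,-.318,.096],rv); print(s,q)
    if q is not None and (best is None or abs(q[5])<abs(best[1][5])): best=(rv,q)
rv=best[0]
bot.movep([.4892,-.318,.28],rv)
bot.line_to([.4892,-.318,.096],vel=.12)
print(bot.current_tcp_pos(),bot.current_force())
bot.close_gripper(50)
print(bot.current_grip_width(),bot.current_grasp_force(),bot.current_force(),bot.current_clock())
bot.line_to([.4892,-.318,.27],vel=.12)
print(bot.current_tcp_pos(),bot.current_grip_width(),bot.current_grasp_force(),bot.current_force(),bot.current_ft_torque(),bot.current_clock(),bot.current_joint_positions())
snap('top','top2');snap('side','side2')
E
```

```text
top1 [0.51901605 0.13285842 0.064     ] ((25.457656860351562, 26.400598526000977), (18.891780853271484, 19.541990280151367), 145.7215118408203)
 tile rect ((0.8235816955566406, 0.06571578979492188), (76.69339752197266, 76.31957244873047), 87.90351104736328)
side1 [0.51883768 0.13000296 0.064     ] ((25.39975357055664, 24.991750717163086), (10.665810585021973, 16.15639877319336), 66.33230590820312)
 tile rect ((-0.07883834838867188, -0.8995094299316406), (78.42704010009766, 77.3248291015625), 88.38378143310547)
1 [-0.70288214  0.5070767  -0.28540478  0.77831485  0.         -0.38872288]
-1 [-7.02882143e-01  5.07076700e-01 -2.85404779e-01  7.78314849e-01
  4.44089210e-16  2.75286978e+00]
[ 0.48968012 -0.31836243  0.09673975] [ 0.27521194 -0.826867    0.64371228]
0.03150973939089086 52.39335894584656 [-0.92439134 -0.85595662  1.53350466] 3.9167
[ 0.48885333 -0.317713    0.26913977] 0.03144838366363065 51.88795745372772 [ 0.12994408 -0.6828748  -3.01413947] [ 0.01742314  0.04352038 -0.02603541] 5.5167 [-7.02899472e-01  3.68730529e-01 -3.31589226e-02  1.17041762e+00
  1.61553369e-05 -3.88705982e-01]
```

View pics/side2.png

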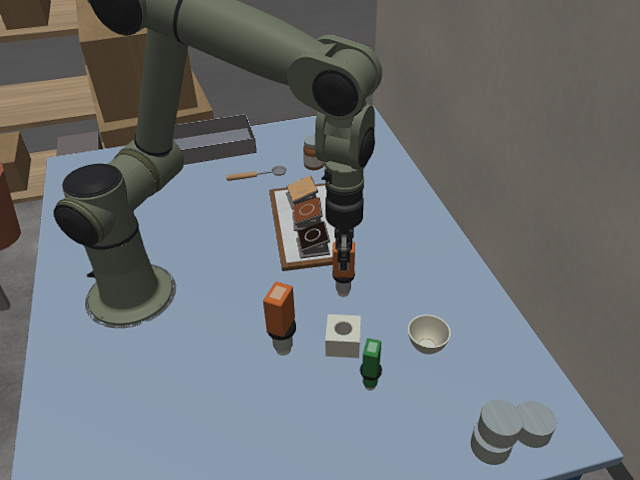

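The reader is held and clear of the dock, at about (343,262) in the side view, and the dock at (343,335) is empty. Next I'll hover it square over the medium tile.

```bash
cat >> h.py <<'E'
from scipy.spatial.transform import Rotation as Ro
AZ=np.radians(-10);S=np.radians(18)
TX=np.array([np.cos(AZ)*np.cos(S),np.sin(AZ)*np.cos(S),np.sin(S)]);TY=np.array([-np.sin(AZ),np.cos(AZ),0]);TN=np.cross(TX,TY)
SPOT=np.array([.519,.1315,.064])
def toolrot(yaw):
    y=np.cos(yaw)*TX+np.sin(yaw)*TY; z=-TN; return Ro.from_matrix(np.c_[np.cross(y,z),y,z]).as_rotvec()
E
python3 - <<'E'
from h import *
q0=np.array(bot.current_joint_positions()); res=[]
for d in range(0,360,15):
    q=bot.solve_ik(SPOT+TN*.0845,toolrot(np.radians(d)))
    if q is not None: res.append((np.abs(q-q0).max(),d,np.round(q,2)))
res.sort(key=lambda r:r[0]); print(*res[:6],sep='\n')
d=next(r[1] for r in res if r[1]%90==0); print('yaw',d)
rv=toolrot(np.radians(d)); open('yaw','w').write(str(d))
bot.movep(SPOT+TN*.19,rv)
bot.line_to(SPOT+TN*.111,vel=.1); bot.wait(.3)
snap('side','side3');snap('top','top3')
print((bot.current_tcp_pos()-SPOT)@np.c_[TX,TY,TN],bot.current_force(),bot.current_grip_width(),bot.current_clock())
print(np.degrees(np.arccos(-Ro.from_rotvec(bot.current_tcp_rot()).as_matrix()[:,2]@TN)))
A=load('side3')['color'][150:270,250:370];B=load('top3')['color'][192:312,210:330]
cv2.imwrite('pics/h3.png',cv2.resize(np.hstack([A,B]),None,fx=3.3,fy=3.3,interpolation=cv2.INTER_CUBIC))
E
```

```text
(np.float64(0.8935140206385964), 90, array([ 0.19,  0.16, -0.73,  0.39, -0.11,  0.35]))
(np.float64(0.8935140206385964), 105, array([ 0.19,  0.16, -0.73,  0.39, -0.11,  0.09]))
(np.float64(0.8935140206385964), 120, array([ 0.19,  0.16, -0.73,  0.39, -0.11, -0.17]))
(np.float64(0.8935140206385964), 135, array([ 0.19,  0.16, -0.73,  0.39, -0.11, -0.44]))
(np.float64(0.8935140206385964), 150, array([ 0.19,  0.16, -0.73,  0.39, -0.11, -0.7 ]))
(np.float64(0.8935140206385969), 165, array([ 0.19,  0.16, -0.73,  0.39, -0.11, -0.96]))
yaw 90
[1.93983958e-04 8.93507762e-05 1.11270452e-01] [ 0.18029576  0.66066362 -3.57378235] 0.031955967121975085 8.65
0.033112222050992936
```

View pics/h3.png

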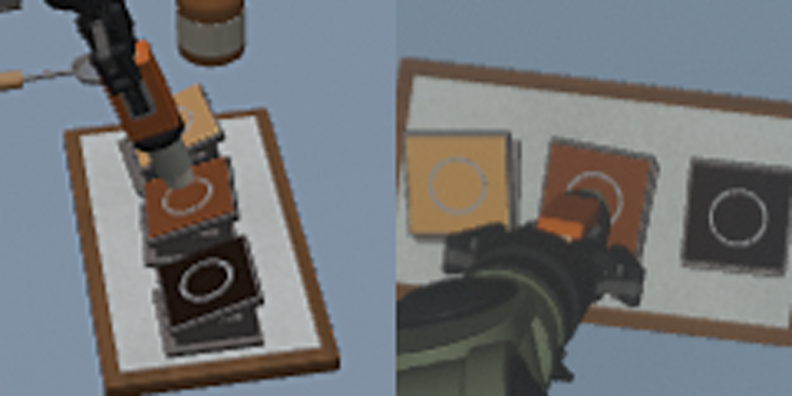

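The left half (side view) shows the nose hovering just above the medium ring at crop (187,195), with the reader apparently square to the tile. I'll overlay the predicted nose and axis to check the in-hand pose.

```bash
cat >> h.py <<'E'
def proj(f,X):
    X=np.atleast_2d(X)
    k=np.array([f['k1'],0,0,0,0.]); K=np.array([[f['fx'],0,f['cx']],[0,f['fy'],f['cy']],[0,0,1]])
    return cv2.projectPoints(X,cv2.Rodrigues(np.array(f['R']))[0],np.array(f['t'],float),K,k)[0].reshape(-1,2)
def overlay(f,tcp,rot,L,box,s,fn):
    u0,v0,w,h=box; im=cv2.resize(f['color'][v0:v0+h,u0:u0+w],None,fx=s,fy=s,interpolation=cv2.INTER_CUBIC)
    R=Ro.from_rotvec(rot).as_matrix(); x,y,z=R.T; th=np.linspace(0,2*np.pi,40)
    def disc(c,a,b,r,col): 
        p=(proj(f,c+r*(np.outer(np.cos(th),a)+np.outer(np.sin(th),b)))-[u0,v0]+.5)*s
        cv2.polylines(im,[p.round().astype(int)],True,col,1)
    tip=tcp+z*L
    disc(tip,x,y,.013,(0,255,0)); disc(tip-z*.014,x,y,.017,(0,255,255)); disc(tip-z*.054,x,y,.0245,(255,0,255)); disc(tip-z*.064,x,y,.0245,(255,0,255)); disc(SPOT,TX,TY,.0215,(255,0,0))
    top=tip-z*.14; c=np.array([top+a*x*.023+b*y*.016 for a,b in((1,1),(1,-1),(-1,-1),(-1,1))])
    cv2.polylines(im,[((proj(f,c)-[u0,v0]+.5)*s).round().astype(int)],True,(255,255,0),1)
    cv2.imwrite('pics/'+fn+'.png',im)
E
python3 - <<'E'
from h import *
p,r=bot.current_tcp_pos(),bot.current_tcp_rot()
overlay(load('side3'),p,r,.0905,(265,150,75,75),8,'ov3')
E
```

```text
(no output)
```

View pics/ov3.png

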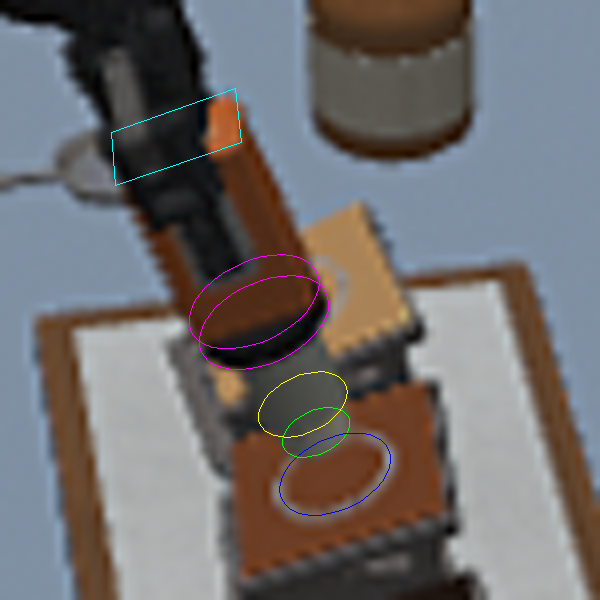

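The overlay agrees with the picture to about 1 mm: predicted ring (335,474) against actual (332,478), and the nose, collar and head edges all match. Now I'll press down in small steps, watching the force.

Run:
```python
from h import *
B=np.c_[TX,TY,TN]
bot.line_to(SPOT+TN*.0955,vel=.05); bot.wait(.3)
f0=np.mean([bot.current_force() for _ in range(5)],0)
print('base',f0@B,(bot.current_tcp_pos()-SPOT)@B)
for h in (.0925,.0905,.089,.0875,.086,.0845):
    bot.line_to(SPOT+TN*h,vel=.02); bot.wait(.25)
    F=(bot.current_force()-f0)@B
    print(h,np.round(F,2),np.round((bot.current_tcp_pos()-SPOT)@B*1000,2),bot.current_grip_width())
    if F[2]>4.5: break
bot.wait(.3)
f=snap('side','side4');snap('top','top4')
print(bot.current_clock())
overlay(f,bot.current_tcp_pos(),bot.current_tcp_rot(),.0845,(265,150,75,75),8,'ov4')
im=f['color'][150:225,265:340]; cv2.imwrite('pics/ov4.png',np.hstack([cv2.resize(im,(400,400),interpolation=cv2.INTER_CUBIC),cv2.resize(cv2.imread('pics/ov4.png'),(400,400))]))
```

```text
base [-1.26838459  0.97146315 -2.50785719] [1.71744800e-04 4.57364599e-05 9.56588179e-02]
0.0925 [ 0.34 -0.97 -0.54] [ 0.   0.  92.5] 0.03193548949537543
0.0905 [ 0.19 -1.61 -1.38] [-1.000e-01 -4.000e-02  9.046e+01] 0.031374230636188306
0.089 [ 0.7  -0.92  0.49] [2.000e-02 1.000e-02 8.904e+01] 0.031077893508479493
0.0875 [ 0.29 -1.04  1.94] [6.000e-02 1.000e-02 8.754e+01] 0.03133559742810607
0.086 [ 0.95 -1.5   1.61] [9.000e-02 1.000e-02 8.606e+01] 0.03142869259214494
0.0845 [-0.12 -1.38  3.19] [9.000e-02 1.000e-02 8.455e+01] 0.03140215955730009
12.8583
```

View pics/ov4.png

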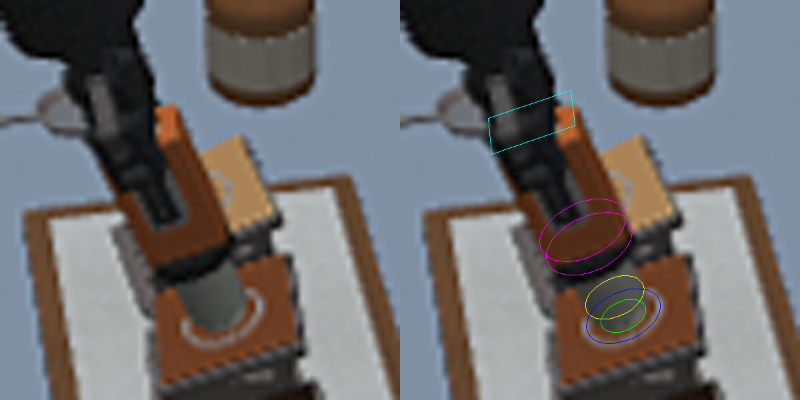

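The nose sits inside the medium ring (tip at about (222,318) in the left crop), with even gaps on both sides. The force is about 3 N and the depth about 6 mm. I'll take one averaged force reading and hand in.

Run:
```python
from h import *
F=[]
for _ in range(15): bot.wait(.05); F.append(bot.current_force())
f=np.mean(F,0)-[0,0,-3.05]; print(f@TN,bot.current_grasp_force(),bot.current_grip_width())
if 1.8<f@TN<6: print(bot.sign_off())
```

```text
3.571779015484807 52.327192425727844 0.03158407389866527
the job is handed in; nothing more can be done
None
```

The job is handed in with the reader still gripped, its nose in the medium tile's ring, square to the tile, about 6 mm in by geometry, at about 3.6 N; the judged result was not shown.

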